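# Show the bottle's price sticker to the till scanner

## Robot

A 6-joint arm with a two-finger parallel gripper is mounted at the origin on the work surface. World frame = base frame: x ahead of the robot, y to its left, z up, the work surface at z = 0. Lengths are in m, angles in rad, forces in N, time in s.
With the tool pointing down it reaches from about 0.325 to 0.775 m from the base axis. Payload 5.5 kg.
Tool frame: the origin (TCP) lies at the very end of the fingers, on their centre line; the grasp point (between the pads) lies 19 mm behind it; z points along the fingers, y is the line along which they close (so a half turn about z gives the same grasp; the last joint's range is limited). The gripper opens to 88 mm and grips with 3 to 60 N. Pads are 20 mm wide; open, the fingers measure 115 mm over their backs; the gripper's body (75 mm by 178 mm) begins 61 mm behind the grasp point.
Start: joints at [1.07, 0.091, 1.231, -0, 1.82, -0.057], TCP at [0.258, 0.542, 0.198] pointing down, gripper open.
Joint ranges: [-2.87, 2.87], [-0.86, 2.18], [0.17, 2.46], [-1.51, 4.65], [0.06, 2.69], [-2.65, 2.65]. Speed limits (rad/s): [2.57, 2.57, 3.01, 3.14, 3.14, 3.14].

## Interface

Orientations are given as a unit quaternion [x, y, z, w].
In Python, from workcell import r gives the robot as it stands.
- The arm moves only by the tool arm_command, never from a script. Its argument "increments" is a list of rows, each an object of numbers: "x", "y", "z": the shift along the tool's x, y, z in mm; "ax", "ay", "az": the turn, a rotation vector about the tool's x, y, z in degrees; "grip": the opening, from 0 (shut) to 1 (fully open). In form: [{"x": .., "y": .., "z": .., "ax": .., "ay": .., "az": .., "grip": ..}, ...]. A call has 1 to 5 rows; each row shifts and turns the commanded pose from where the row before left it, along the tool's axes as they then stand; what a row does not reach is not made up. A row lasts 1/10 s, in which the tool goes at most 50 mm and 8.59 degrees, less where a joint would pass 70% of its speed; a pose out of reach is approached as far as the arm can. A call with a gripper value outside its range is refused whole. The fingers move at their own pace and stop on an object; the grip force is fixed at half the most. Time passes only in rows, so rows that do not move let the fingers close. It gives the time, the measured TCP pose, the force, the opening and the grip force at its end, in the units of the state.
- r.get_obs(): the state, without advancing time (a new reading comes with each control period).
- r.grab_frame(name): name is "side" or "top"; returns the picture (420x560x3 uint8, red, green, blue); there is no depth.
- r.calibration(name): a dict with "K" (3x3 intrinsics, pixels), "distortion" ([k1, k2, p1, p2, k3] as OpenCV has them; the pictures are not rectified), "R" (3x3) and "t" (3): a world point X has camera coordinates R X + t. Camera axes: x right, y down, z forward; pixel columns grow to the right and rows downward; lengths in m; the calibration is good to about 2 mm. A picture is of the moment at which its call begins. calibration takes no time and is no camera call.
- r.hand_in(): hands the job in; it is judged then, once.
The state is a dict: "time": time; "joints": joint angles; "qvel": joint speeds; "effort": joint torques, N m; "ee_pos": TCP position; "tool_rot": TCP orientation; "wrist_force": force on the tool from outside, world axes, zero at the start; "torque": the same for the moment, N m; "gripper_width": finger opening in m; "gripper_force": force on a finger pad.
Only numpy, scipy, OpenCV 4.12 (cv2) and the standard library are available. Lean on these libraries where they do the work, as an engineer would, in place of code of your own. Each camera call takes 0.05 s, during which the arm holds its last target. There are 200 camera calls.

## Task

Draw the long-necked clay bottle straight up out of its well in the wooden rack, then tip it over so that the price sticker under its foot looks squarely into the window of the till scanner, centred on it and about 8 cm away from it. Finish while still holding the bottle there in the gripper, steady and raised, touching neither rack nor scanner; leave all the other pots and the scanner's stance as they are.

Things in the scene. Friction and masses are not known exactly. Their poses are not given: they have to be found in the camera images.
- bottle: The bottle to show: round terracotta, 148 mm tall, 0.15 kg; foot 50 mm wide, belly 62 mm at 59 to 69 mm up, straight neck 28 mm wide from 88 to 143 mm up, lip 33 mm. Tallest of the rack's three pots, the only one with a neck; firm grip needed, it can swing in the fingers. White sticker under its foot. Origin: centre of the underside; z runs up to the mouth. Starts upright in any of the wells.
- rack: Fixed wooden block 90 mm (x) by 320 mm (y) by 55 mm high with three round wells in a row along its y, 100 mm apart (one in the middle), 57 mm in diameter and 45 mm deep, one pot in each, standing on the well's floor 10 mm above the table. Origin: centre of its underside on the table.
- scanner: Fixed till scanner to the left of the rack: foot plate 100 by 90 by 12 mm, fork 120 mm high, black head 70 by 90 by 36 mm pitched on a stiff hinge 105 mm above the table (head's top up to 150 mm). Origin: centre of the foot's underside. Its front is its -x side, turned roughly to the robot.
- scanner_window (a point): Centre of the scanner's glass window (50 by 70 mm, grey rim), about 120 mm above the table. z is the outward normal: it points up and back towards the robot, 32 to 46 degrees off the vertical; y runs level along the window. When shown squarely, the bottle's z lies along this z and its underside is in front of the window on this axis.
- beaker: Bystander in the rack: straight flaring terracotta beaker without neck, 80 mm tall, 60 mm at the mouth. Origin: centre of the underside.
- jar: Bystander in the rack: squat round terracotta jar, 77 mm tall, belly 72 mm. Origin: centre of the underside.
- mug: Bystander: blue glazed mug, 76 mm in diameter, 80 mm tall, on the table before the scanner. Origin: centre of the underside.
- bowl: Bystander: terracotta bowl, 120 mm in diameter, 50 mm tall, on the left of the table. Origin: centre of the underside.
- tagine: Bystander: small terracotta tagine with conical lid, 150 mm in diameter, 140 mm tall, beyond rack and scanner. Origin: centre of the underside.
- cup: Bystander: white cup, 68 mm in diameter, 70 mm tall, beyond the rack. Origin: centre of the underside.
- saucer: Bystander: terracotta saucer, 130 mm in diameter, 18 mm tall, at the left front. Origin: centre of the underside.
Not all that is in view belongs to the job. What is shaped like the bottle but purple is not meant.

How it is judged:
On the way:
1. the bottle is drawn up clear of the rack, about upright, in the fingers (height (world z) of bottle above 0.07 m and angle between bottle's own z axis and vertical below 0.35 rad and contact force between bottle and the fingers above 1 N and contact force between bottle and rack below 0.1 N), for 0.1 s.
At the end, for the whole second after the job is handed in: The bottle is held still in the fingers, off rack and scanner, underside over 100 mm above the table, axis within 0.3 rad of the window's normal, foot towards it; the underside's centre is 40 to 125 mm in front of the window and within 30 mm of its centre each way across (angle between the z axis of bottle and the z axis of scanner_window, either way round below 0.3 rad and angle between bottle's own z axis and vertical below 1.2 rad and x of bottle in the frame of scanner_window between -0.03 and 0.03 m and y of bottle in the frame of scanner_window between -0.03 and 0.03 m and z of bottle in the frame of scanner_window between 0.04 and 0.125 m and height (world z) of bottle above 0.1 m and linear speed of bottle below 0.03 m/s and angular speed of bottle below 0.2 rad/s and contact force between bottle and the fingers above 1 N and contact force between bottle and rack below 0.1 N and contact force between bottle and scanner below 0.1 N); the arm keeps its last pose, push and grip.
It fails at once if another pot was pushed more than 40 mm or toppled (distance of any of beaker, jar, mug, bowl, tagine, cup, saucer from where it was at the start of the episode above 0.04 m or angle between any of beaker, jar, mug, bowl, tagine, cup, saucer's own z axis and vertical above 0.5 rad).
It fails at once if the scanner's head was knocked out of its stance (distance of scanner_window from where it was at the start of the episode above 0.004 m).
It also fails if it takes over 32 s, if anything falls off the work surface, if the arm or the gripper's body presses on something with over 40 N, if the wrist force passes 120 N, or if a joint passes its speed limit or range.

## Working session

There is one attempt and no reset: what is moved stays moved. The work goes in short steps, Python scripts to look and compute and a tool call to move; the robot and the scene stay as the last step left them, time stands still between calls to the robot, and variables do not carry over. Pictures are saved under pics/ and viewed, at most 10 in all, crops included, and the job is handed in when it is done.

Besides the shell and the picture viewer there is one more tool, called after ">>>" in YAML: its name, and indented under it one key for each argument. arm_command: Moves the arm, as the interface text tells. Its arguments: {"type":"object","properties":{"increments":{"type":"array"}},"required":["increments"]}

```bash
mkdir -p pics
python3 - <<'E'
from workcell import r
import cv2,numpy as np
for n in("side","top"):
    cv2.imwrite(f"pics/{n}0.png",r.grab_frame(n)[:,:,::-1])
    c=r.calibration(n);print(n,np.round(c["K"],1).tolist(),c["distortion"],np.round(c["R"],3).tolist(),np.round(c["t"],3), np.round(-np.array(c["R"]).T@c["t"],3))
o=r.get_obs();print(o)
E
```

```text
side [[428.7, 0.0, 283.1], [0.0, 428.7, 206.7], [0.0, 0.0, 1.0]] [-0.03239404  0.          0.          0.          0.        ] [[0.908, -0.418, 0.008], [-0.287, -0.636, -0.716], [0.304, 0.648, -0.698]] [-0.417  0.26   0.92 ] [ 0.173 -0.605  0.832]
top [[379.8, 0.0, 275.2], [0.0, 379.8, 213.1], [0.0, 0.0, 1.0]] [-0.07575561  0.          0.          0.          0.        ] [[0.005, -1.0, 0.001], [-0.998, -0.005, -0.058], [0.058, -0.001, -0.998]] [0.057 0.508 1.055] [0.446 0.06  1.082]
{'time': 0.1, 'joints': array([ 1.07032213e+00,  9.18169541e-02,  1.23177094e+00, -1.85868911e-05,
        1.81982670e+00, -5.67230694e-02]), 'qvel': array([-0.00082119, -0.00110877, -0.00175785, -0.00055497,  0.0009591 ,
       -0.0001376 ]), 'effort': array([ 1.43591387e-03, -4.47855699e+01, -4.07569921e+01,  7.00898166e-02,
        2.83478305e-02, -1.18673192e-04]), 'ee_pos': array([0.25746379, 0.54159627, 0.19699693]), 'tool_rot': array([ 2.20061730e-01,  9.75485523e-01, -8.78322725e-04, -2.41863266e-04]), 'wrist_force': array([-0.13085162, -1.09827278, -0.23040282]), 'torque': array([0.00418584, 0.02513963, 0.02564516]), 'gripper_force': 0.0, 'gripper_width': 0.08785129209208574}
```

View pics/side0.png

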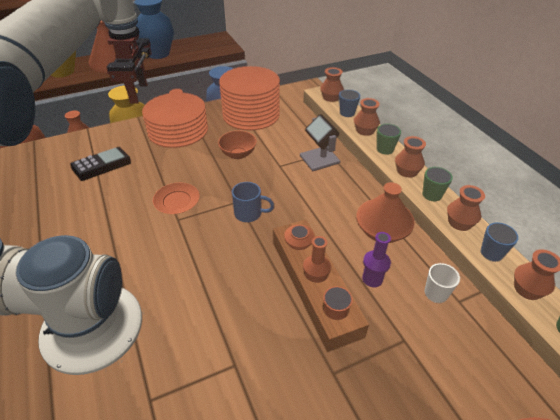

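View pics/top0.png

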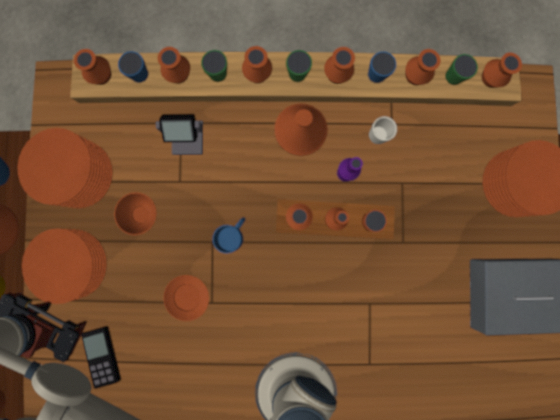

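Side view: the bottle candidates are the terracotta necked pot in the middle well at (318,258), and the purple one at (377,262), which stands on the table and is not meant. The middle-well pot is the only necked one in the rack. In the top view its mouth is near (342,217). The scanner window is at about (321,130) in side and (180,128) in top. I'll confirm with an enlarged crop.

Run:
```python
import cv2,numpy as np
s=cv2.imread("pics/side0.png");t=cv2.imread("pics/top0.png")
z=lambda i,x,y,w,h:cv2.resize(i[y:y+h,x:x+w],(400,300),interpolation=cv2.INTER_CUBIC)
a=np.hstack([z(s,270,215,120,90),z(t,270,185,120,90)])
b=np.hstack([z(s,285,102,80,60),z(t,145,100,80,60)])
cv2.imwrite("pics/crop1.png",np.vstack([a,b]))
```

```text
(no output)
```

View pics/crop1.png

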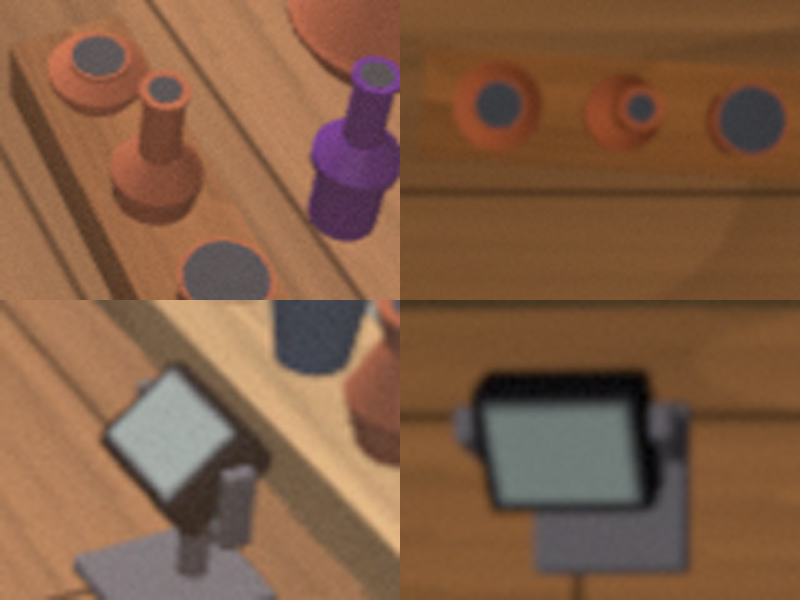

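Confirmed: the middle-well terracotta bottle has its mouth at about side (319,241.7) and top (341.7,217). The window glass corners are visible in both views.

```bash
cat > h.py <<'E'
from workcell import r
import cv2,numpy as np
from scipy.optimize import least_squares
from scipy.spatial.transform import Rotation as Ro
C={n:r.calibration(n) for n in("side","top")}
def proj(n,X):
    c=C[n];return cv2.projectPoints(np.array(X,float).reshape(-1,3),cv2.Rodrigues(np.array(c["R"],float))[0],np.array(c["t"],float),np.array(c["K"],float),np.array(c["distortion"],float))[0].reshape(-1,2)
def tri(ps,pt):
    return least_squares(lambda X:np.r_[proj("side",X)[0]-ps,proj("top",X)[0]-pt],[.55,0,.1])
def plan(goalp,goalR):
    o=r.get_obs();R=Ro.from_quat(o["tool_rot"])
    d=R.inv().apply(np.array(goalp)-o["ee_pos"])*1e3; v=(R.inv()*goalR).as_rotvec(degrees=True)
    print("t",o["time"],"shift mm",d.round(1),"rot deg",v.round(1))
E
python3 - <<'E'
from h import *
for a,b in(((319,241.7),(341.7,217)),):
    f=tri(a,b);print("mouth",f.x.round(4),f.fun.round(2))
S=np.array([[320,116.6],[331.6,128],[318.2,142.2],[306,129]])  # TL TR BR BL
T=np.array([[161.6,120.2],[190.6,120.2],[193.6,141],[163.6,141]])
def mod(p):
    yaw,th,w,h=p[3:]
    R=Ro.from_euler("ZY",[yaw,-th]).as_matrix() # z tilted to -x
    q=np.array([[h,w,0],[h,-w,0],[-h,-w,0],[-h,w,0]])/2
    return p[:3]+q@R.T
f=least_squares(lambda p:np.r_[(proj("side",mod(p))-S).ravel(),(proj("top",mod(p))-T).ravel()],[.65,.3,.12,0,.68,.07,.05])
print(f.x.round(4),np.degrees(f.x[3:5]),f.fun.round(1))
g=least_squares(lambda p:np.r_[(proj("side",mod(np.r_[p,.07,.05]))-S).ravel(),(proj("top",mod(np.r_[p,.07,.05]))-T).ravel()],f.x[:5])
print(g.x.round(4),np.degrees(g.x[3:5]),g.fun.round(1))
print(Ro.from_euler("ZY",[f.x[3],-f.x[4]]).as_matrix().round(3))
E
```

```text
mouth [ 0.4916 -0.1037  0.1569] [-0.23  0.02  0.12 -0.25]
[ 0.7164  0.3141  0.1172 -0.0023  0.6516  0.0759  0.0563] [-0.13447851 37.3347932 ] [-0.7 -0.8  0.1  0.9 -1.   0.2 -0.6 -0.2 -0.1 -0.2  0.2 -0.3 -0.4 -0.6
  1.1 -0.6]
[0.7162 0.3136 0.118  0.018  0.5867] [ 1.02858586 33.61341229] [-1.   0.5 -0.7  1.2 -0.6 -1.5  0.3 -0.7  1.3  1.  -0.7  0.4 -1.5 -1.8
  2.1 -1.2]
[[ 0.795  0.002 -0.606]
 [-0.002  1.     0.001]
 [ 0.606 -0.     0.795]]
```

The bottle is at (0.492,-0.104) and the window centre at (0.716,0.314,0.118), facing −x and up at about 37° off vertical. I'll swing round above the bottle on an arc.

>>> arm_command:
  increments:
    - {"x": -45,"y": -6,"z": -2,"az": 4.3,"grip": 1}
    - {"x": -45,"y": -6,"z": -2,"az": 4.3,"grip": 1}
    - {"x": -45,"y": -6,"z": -2,"az": 4.3,"grip": 1}
    - {"x": -45,"y": -6,"z": -2,"az": 4.3,"grip": 1}
    - {"x": -45,"y": -6,"z": -2,"az": 4.3,"grip": 1}

```text
schema error: expected keys x, y, z, ax, ay, az, grip
```

>>> arm_command:
  increments:
    - {"x": -45,"y": -6,"z": -2,"az": 4.3,"grip": 1}
    - {"x": -45,"y": -6,"z": -2,"az": 4.3,"grip": 1}
    - {"x": -45,"y": -6,"z": -2,"az": 4.3,"grip": 1}
    - {"x": -45,"y": -6,"z": -2,"az": 4.3,"grip": 1}
    - {"x": -45,"y": -6,"z": -2,"az": 4.3,"grip": 1}

```text
schema error: expected keys x, y, z, ax, ay, az, grip
```

>>> arm_command:
  increments:
    - {"x": -45,"y": -6,"az": 4.3,"grip": 1}
    - {"x": -45,"y": -6,"az": 4.3,"grip": 1}
    - {"x": -45,"y": -6,"az": 4.3,"grip": 1}
    - {"grip": 1}
    - {"grip": 1}

```text
schema error: expected keys x, y, z, ax, ay, az, grip
```

Run:
```python
from h import *
print(r.get_obs()["ee_pos"])
plan([.4916,-.1037,.205],Ro.from_matrix(np.array([[0,1,0],[1,0,0],[0,0,-1.]]).T))
```

```text
[0.25746379 0.54159627 0.19699693]
t 0.1 shift mm [-488.5 -482.3   -7.2] rot deg [-0.1  0.1 64.6]
```

All keys are needed in each row.

>>> arm_command:
  increments:
    - {"x": -45,"y": -6,"z": -2,"ax": 0,"ay": 0,"az": 4.3,"grip": 1}
    - {"x": -45,"y": -6,"z": -2,"ax": 0,"ay": 0,"az": 4.3,"grip": 1}
    - {"x": -45,"y": -6,"z": -2,"ax": 0,"ay": 0,"az": 4.3,"grip": 1}
    - {"x": -45,"y": -6,"z": -2,"ax": 0,"ay": 0,"az": 4.3,"grip": 1}
    - {"x": -45,"y": -6,"z": -2,"ax": 0,"ay": 0,"az": 4.3,"grip": 1}

```text
time: 0.6
ee_pos: [0.4274, 0.3905, 0.2073]
tool_rot: [0.4, 0.917, -0.001, -0.0]
wrist_force: [0.1, 0.6, -0.3]
gripper_width: 0.0877
gripper_force: 0.0
```

>>> arm_command:
  increments:
    - {"x": -45,"y": -6,"z": -2,"ax": 0,"ay": 0,"az": 4.3,"grip": 1}
    - {"x": -45,"y": -6,"z": -2,"ax": 0,"ay": 0,"az": 4.3,"grip": 1}
    - {"x": -45,"y": -6,"z": -2,"ax": 0,"ay": 0,"az": 4.3,"grip": 1}
    - {"x": -45,"y": -6,"z": -2,"ax": 0,"ay": 0,"az": 4.3,"grip": 1}
    - {"x": -45,"y": -6,"z": -2,"ax": 0,"ay": 0,"az": 4.3,"grip": 1}

```text
time: 1.1
ee_pos: [0.5289, 0.1888, 0.2173]
tool_rot: [0.564, 0.826, -0.0, -0.0]
wrist_force: [0.3, 1.2, -0.0]
gripper_width: 0.0883
gripper_force: 0.0
```

>>> arm_command:
  increments:
    - {"x": -45,"y": -6,"z": 0,"ax": 0,"ay": 0,"az": 4.3,"grip": 1}
    - {"x": -45,"y": -6,"z": 0,"ax": 0,"ay": 0,"az": 4.3,"grip": 1}
    - {"x": -45,"y": -6,"z": 0,"ax": 0,"ay": 0,"az": 4.3,"grip": 1}
    - {"x": 0,"y": 0,"z": 0,"ax": 0,"ay": 0,"az": 0,"grip": 1}
    - {"x": 0,"y": 0,"z": 0,"ax": 0,"ay": 0,"az": 0,"grip": 1}

```text
time: 1.6
ee_pos: [0.5512, 0.0558, 0.2175]
tool_rot: [0.652, 0.758, -0.0, -0.0]
wrist_force: [0.0, 0.9, 0.3]
gripper_width: 0.0879
gripper_force: 0.0
```

Run:
```python
from h import *
print(r.get_obs()["ee_pos"])
plan([.4916,-.1037,.205],Ro.from_matrix(np.array([[0,1,0],[1,0,0],[0,0,-1.]]).T))
```

```text
[0.55117361 0.05578686 0.2175417 ]
t 1.6 shift mm [-148.8  -82.7   12.5] rot deg [-0.1 -0.   8.6]
```

>>> arm_command:
  increments:
    - {"x": 0,"y": 0,"z": 0,"ax": 0,"ay": 0,"az": 8.5,"grip": 1}
    - {"x": -40,"y": -15,"z": 3,"ax": 0,"ay": 0,"az": 0,"grip": 1}
    - {"x": -40,"y": -15,"z": 3,"ax": 0,"ay": 0,"az": 0,"grip": 1}
    - {"x": -40,"y": -15,"z": 3,"ax": 0,"ay": 0,"az": 0,"grip": 1}
    - {"x": -40,"y": -15,"z": 3,"ax": 0,"ay": 0,"az": 0,"grip": 1}

```text
time: 2.1
ee_pos: [0.4913, -0.103, 0.2058]
tool_rot: [0.705, 0.71, 0.0, -0.0]
wrist_force: [0.9, -0.5, -0.3]
gripper_width: 0.0879
gripper_force: 0.0
```

>>> arm_command:
  increments:
    - {"x": 0,"y": 0,"z": 0,"ax": 0,"ay": 0,"az": 0,"grip": 1}
    - {"x": 0,"y": 0,"z": 0,"ax": 0,"ay": 0,"az": 0,"grip": 1}

```text
time: 2.3
ee_pos: [0.4918, -0.1027, 0.206]
tool_rot: [0.706, 0.708, 0.0, -0.0]
wrist_force: [0.8, 0.8, 0.2]
gripper_width: 0.0879
gripper_force: 0.0
```

Run:
```python
from h import *
plan([.4916,-.1037,.11],Ro.from_matrix(np.array([[0,1,0],[1,0,0],[0,0,-1.]]).T))
z=lambda i,x,y,w,h:cv2.resize(i[y:y+h,x:x+w,::-1],(400,300),interpolation=cv2.INTER_CUBIC)
cv2.imwrite("pics/above.png",np.hstack([z(r.grab_frame("side"),250,180,160,120),z(r.grab_frame("top"),270,165,160,120)]))
```

```text
t 2.3 shift mm [-1.1 -0.3 96. ] rot deg [ 0.  -0.   0.2]
```

View pics/above.png

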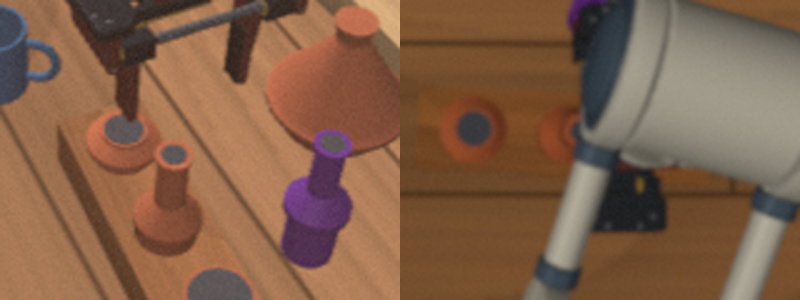

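The fingers straddle the bottle's mouth (crop 175,154), one on each side along x, with the gripper open and clear of the neighbours. Going down and gripping.

>>> arm_command:
  increments:
    - {"x": -1,"y": 0,"z": 24,"ax": 0,"ay": 0,"az": 0,"grip": 1}
    - {"x": 0,"y": 0,"z": 24,"ax": 0,"ay": 0,"az": 0,"grip": 1}
    - {"x": 0,"y": 0,"z": 24,"ax": 0,"ay": 0,"az": 0,"grip": 1}
    - {"x": 0,"y": 0,"z": 24,"ax": 0,"ay": 0,"az": 0,"grip": 1}
    - {"x": 0,"y": 0,"z": 0,"ax": 0,"ay": 0,"az": 0,"grip": 1}

```text
time: 2.9
ee_pos: [0.4903, -0.1022, 0.1062]
tool_rot: [0.705, 0.709, -0.001, -0.003]
wrist_force: [0.3, 0.1, -0.1]
gripper_width: 0.0876
gripper_force: 0.0
```

>>> arm_command:
  increments:
    - {"x": 0,"y": 0,"z": 0,"ax": 0,"ay": 0,"az": 0,"grip": 0.4}
    - {"x": 0,"y": 0,"z": 0,"ax": 0,"ay": 0,"az": 0,"grip": 0.2}
    - {"x": 0,"y": 0,"z": 0,"ax": 0,"ay": 0,"az": 0,"grip": 0}
    - {"x": 0,"y": 0,"z": 0,"ax": 0,"ay": 0,"az": 0,"grip": 0}
    - {"x": 0,"y": 0,"z": 0,"ax": 0,"ay": 0,"az": 0,"grip": 0}

```text
time: 3.4
ee_pos: [0.4921, -0.1047, 0.1108]
tool_rot: [0.706, 0.708, 0.0, 0.001]
wrist_force: [0.1, -0.7, 0.2]
gripper_width: 0.0517
gripper_force: 0.0
```

>>> arm_command:
  increments:
    - {"x": 0,"y": 0,"z": 0,"ax": 0,"ay": 0,"az": 0,"grip": 0}
    - {"x": 0,"y": 0,"z": 0,"ax": 0,"ay": 0,"az": 0,"grip": 0}
    - {"x": 0,"y": 0,"z": 0,"ax": 0,"ay": 0,"az": 0,"grip": 0}
    - {"x": 0,"y": 0,"z": 0,"ax": 0,"ay": 0,"az": 0,"grip": 0}
    - {"x": 0,"y": 0,"z": 0,"ax": 0,"ay": 0,"az": 0,"grip": 0}

```text
time: 3.9
ee_pos: [0.4917, -0.1046, 0.1101]
tool_rot: [0.706, 0.708, -0.0, -0.0]
wrist_force: [-1.8, 0.5, 0.5]
gripper_width: 0.0311
gripper_force: 30.0
```

>>> arm_command:
  increments:
    - {"x": 0,"y": 0,"z": 0,"ax": 0,"ay": 0,"az": 0,"grip": 0}
    - {"x": 0,"y": 0,"z": 0,"ax": 0,"ay": 0,"az": 0,"grip": 0}
    - {"x": 0,"y": 0,"z": 0,"ax": 0,"ay": 0,"az": 0,"grip": 0}

```text
time: 4.2
ee_pos: [0.4917, -0.1046, 0.1101]
tool_rot: [0.706, 0.708, -0.0, 0.0]
wrist_force: [-0.8, -0.3, 1.4]
gripper_width: 0.0311
gripper_force: 30.0
```

>>> arm_command:
  increments:
    - {"x": 0,"y": 0,"z": -6,"ax": 0,"ay": 0,"az": 0,"grip": 0}
    - {"x": 0,"y": 0,"z": -10,"ax": 0,"ay": 0,"az": 0,"grip": 0}
    - {"x": 0,"y": 0,"z": -12,"ax": 0,"ay": 0,"az": 0,"grip": 0}
    - {"x": 0,"y": 0,"z": -12,"ax": 0,"ay": 0,"az": 0,"grip": 0}
    - {"x": 0,"y": 0,"z": -12,"ax": 0,"ay": 0,"az": 0,"grip": 0}

```text
time: 4.7
ee_pos: [0.492, -0.1046, 0.1636]
tool_rot: [0.706, 0.708, 0.0, 0.0]
wrist_force: [0.2, 0.4, -2.3]
gripper_width: 0.0313
gripper_force: 30.0
```

>>> arm_command:
  increments:
    - {"x": 0,"y": 0,"z": -12,"ax": 0,"ay": 0,"az": 0,"grip": 0}
    - {"x": 0,"y": 0,"z": -20,"ax": 0,"ay": 0,"az": 0,"grip": 0}
    - {"x": 0,"y": 0,"z": -20,"ax": 0,"ay": 0,"az": 0,"grip": 0}
    - {"x": 0,"y": 0,"z": -20,"ax": 0,"ay": 0,"az": 0,"grip": 0}
    - {"x": 0,"y": 0,"z": -20,"ax": 0,"ay": 0,"az": 0,"grip": 0}

```text
time: 5.2
ee_pos: [0.4917, -0.1046, 0.2557]
tool_rot: [0.706, 0.708, 0.0, 0.0]
wrist_force: [-0.0, 0.5, -1.7]
gripper_width: 0.0312
gripper_force: 30.0
```

>>> arm_command:
  increments:
    - {"x": 0,"y": 0,"z": -20,"ax": 0,"ay": 0,"az": 0,"grip": 0}
    - {"x": 0,"y": 0,"z": -20,"ax": 0,"ay": 0,"az": 0,"grip": 0}
    - {"x": 0,"y": 0,"z": -10,"ax": 0,"ay": 0,"az": 0,"grip": 0}
    - {"x": 0,"y": 0,"z": 0,"ax": 0,"ay": 0,"az": 0,"grip": 0}
    - {"x": 0,"y": 0,"z": 0,"ax": 0,"ay": 0,"az": 0,"grip": 0}

```text
time: 5.7
ee_pos: [0.4918, -0.1045, 0.3035]
tool_rot: [0.706, 0.708, -0.0, -0.0]
wrist_force: [-0.0, -0.1, -1.7]
gripper_width: 0.0308
gripper_force: 30.0
```

Run:
```python
from h import *
n=np.array([-.606,0,.795])
W=np.array([.716,.314,.118])
Rg=Ro.from_matrix(np.array([[0,1,0],[.795,0,.606],[.606,0,-.795]]).T)
print(W+.18*n);plan(W+.18*n,Rg);plan(W+.23*n,Rg)
i=r.grab_frame("side");cv2.imwrite("pics/lift.png",i[:,:,::-1])
```

```text
[0.60692 0.314   0.2611 ]
t 5.7 shift mm [418.2 116.5  42.4] rot deg [-37.4  -0.1   0.2]
t 5.7 shift mm [418.3  86.1   2.6] rot deg [-37.4  -0.1   0.2]
```

View pics/lift.png

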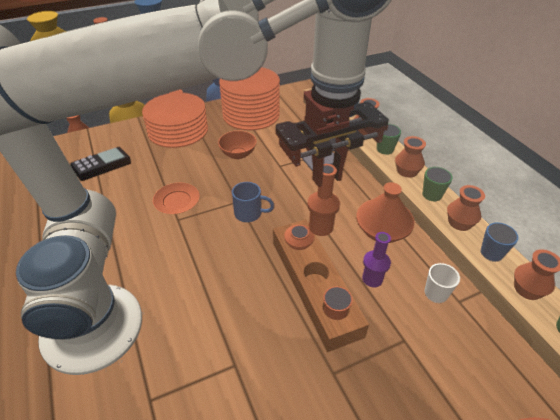

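The bottle hangs upright in the fingers, its foot at about (321,232), and the middle well at (316,268) is empty. Next I'll move left at this height, then tip.

>>> arm_command:
  increments:
    - {"x": 15,"y": 3,"z": 0,"ax": 0,"ay": 0,"az": 0,"grip": 0}
    - {"x": 25,"y": 6,"z": 0,"ax": 0,"ay": 0,"az": 0,"grip": 0}
    - {"x": 30,"y": 6,"z": 0,"ax": 0,"ay": 0,"az": 0,"grip": 0}
    - {"x": 30,"y": 6,"z": 0,"ax": 0,"ay": 0,"az": 0,"grip": 0}
    - {"x": 30,"y": 6,"z": 0,"ax": 0,"ay": 0,"az": 0,"grip": 0}

```text
time: 6.25
ee_pos: [0.5181, 0.0266, 0.3026]
tool_rot: [0.706, 0.708, -0.001, -0.001]
wrist_force: [-0.1, 0.3, -1.3]
gripper_width: 0.0314
gripper_force: 30.0
```

>>> arm_command:
  increments:
    - {"x": 30,"y": 6,"z": 0,"ax": 0,"ay": 0,"az": 0,"grip": 0}
    - {"x": 30,"y": 6,"z": 0,"ax": 0,"ay": 0,"az": 0,"grip": 0}
    - {"x": 30,"y": 6,"z": 0,"ax": 0,"ay": 0,"az": 0,"grip": 0}
    - {"x": 30,"y": 6,"z": 0,"ax": 0,"ay": 0,"az": 0,"grip": 0}
    - {"x": 30,"y": 6,"z": 0,"ax": 0,"ay": 0,"az": 0,"grip": 0}

```text
time: 6.75
ee_pos: [0.5477, 0.1768, 0.3024]
tool_rot: [0.706, 0.708, -0.001, -0.001]
wrist_force: [0.1, -0.1, -1.1]
gripper_width: 0.031
gripper_force: 30.0
```

>>> arm_command:
  increments:
    - {"x": 30,"y": 6,"z": 0,"ax": 0,"ay": 0,"az": 0,"grip": 0}
    - {"x": 30,"y": 6,"z": 0,"ax": 0,"ay": 0,"az": 0,"grip": 0}
    - {"x": 30,"y": 6,"z": 0,"ax": 0,"ay": 0,"az": 0,"grip": 0}
    - {"x": 28,"y": 6,"z": 0,"ax": 0,"ay": 0,"az": 0,"grip": 0}
    - {"x": 20,"y": 3,"z": 0,"ax": 0,"ay": 0,"az": 0,"grip": 0}

```text
time: 7.25
ee_pos: [0.5743, 0.3155, 0.3016]
tool_rot: [0.706, 0.709, -0.002, -0.001]
wrist_force: [-0.8, -0.3, -1.7]
gripper_width: 0.0313
gripper_force: 30.0
```

>>> arm_command:
  increments:
    - {"x": 0,"y": 0,"z": 0,"ax": -3,"ay": 0,"az": 0,"grip": 0}
    - {"x": 0,"y": 0,"z": 0,"ax": -4,"ay": 0,"az": 0,"grip": 0}
    - {"x": 0,"y": 0,"z": 0,"ax": -4,"ay": 0,"az": 0,"grip": 0}
    - {"x": 0,"y": 0,"z": 0,"ax": -4,"ay": 0,"az": 0,"grip": 0}
    - {"x": 0,"y": 0,"z": 0,"ax": -4,"ay": 0,"az": 0,"grip": 0}

```text
time: 7.75
ee_pos: [0.5741, 0.3136, 0.3024]
tool_rot: [0.696, 0.699, 0.117, 0.117]
wrist_force: [0.6, 1.4, -1.1]
gripper_width: 0.0312
gripper_force: 30.0
```

>>> arm_command:
  increments:
    - {"x": 0,"y": 0,"z": 0,"ax": -4,"ay": 0,"az": 0,"grip": 0}
    - {"x": 0,"y": 0,"z": 0,"ax": -4,"ay": 0,"az": 0,"grip": 0}
    - {"x": 0,"y": 0,"z": 0,"ax": -4,"ay": 0,"az": 0,"grip": 0}
    - {"x": 0,"y": 0,"z": 0,"ax": -4,"ay": 0,"az": 0,"grip": 0}
    - {"x": 0,"y": 0,"z": 0,"ax": -2,"ay": 0,"az": 0,"grip": 0}

```text
time: 8.25
ee_pos: [0.5732, 0.3136, 0.3013]
tool_rot: [0.669, 0.672, 0.224, 0.224]
wrist_force: [0.5, 0.0, -1.4]
gripper_width: 0.0315
gripper_force: 30.0
```

Run:
```python
from h import *
n=np.array([-.606,0,.795])
W=np.array([.716,.314,.118])
Rg=Ro.from_matrix(np.array([[0,1,0],[.795,0,.606],[.606,0,-.795]]).T)
plan(W+.18*n,Rg);print(r.get_obs()["joints"])
```

```text
t 8.25 shift mm [ 0.3  2.8 52.4] rot deg [-0.4 -0.1  0.2]
[ 0.65959866 -0.25368844  1.50698783 -0.38463869  1.36717188  0.63213567]
```

>>> arm_command:
  increments:
    - {"x": 0,"y": 1,"z": 10,"ax": 0,"ay": 0,"az": 0,"grip": 0}
    - {"x": 0,"y": 1,"z": 14,"ax": 0,"ay": 0,"az": 0,"grip": 0}
    - {"x": 0,"y": 1,"z": 14,"ax": 0,"ay": 0,"az": 0,"grip": 0}
    - {"x": 0,"y": 0,"z": 10,"ax": 0,"ay": 0,"az": 0,"grip": 0}
    - {"x": 0,"y": 0,"z": 4,"ax": 0,"ay": 0,"az": 0,"grip": 0}

```text
time: 8.75
ee_pos: [0.609, 0.313, 0.2612]
tool_rot: [0.67, 0.672, 0.223, 0.224]
wrist_force: [-0.1, 0.6, -2.1]
gripper_width: 0.0311
gripper_force: 30.0
```

>>> arm_command:
  increments:
    - {"x": 0,"y": 0,"z": 0,"ax": 0,"ay": 0,"az": 0,"grip": 0}
    - {"x": 0,"y": 0,"z": 0,"ax": 0,"ay": 0,"az": 0,"grip": 0}
    - {"x": 0,"y": 0,"z": 0,"ax": 0,"ay": 0,"az": 0,"grip": 0}
    - {"x": 0,"y": 0,"z": 0,"ax": 0,"ay": 0,"az": 0,"grip": 0}

```text
time: 9.15
ee_pos: [0.6081, 0.314, 0.2653]
tool_rot: [0.669, 0.671, 0.225, 0.224]
wrist_force: [-0.5, -0.7, -2.6]
gripper_width: 0.0317
gripper_force: 30.0
```

Run:
```python
from h import *
n=np.array([-.606,0,.795]);W=np.array([.716,.314,.118])
o=r.get_obs();R=Ro.from_quat(o["tool_rot"]);zt=R.as_matrix()[:,2]
p=o["ee_pos"]+zt*.1
print("foot expected",p,"from window",(p-W)@n, "tilt",np.degrees(np.arccos(-zt@n)))
cell=[]
for k,(x,y) in(("side",(245,60)),("top",(130,80))):
    i=r.grab_frame(k)[:,:,::-1].copy()
    w,h=133,100
    c=cv2.resize(i[y:y+h,x:x+w],None,fx=3,fy=3,interpolation=cv2.INTER_CUBIC)
    # expected bottle axis: foot red dot, mouth green; window centre blue
    for X,col in((p,(0,0,255)),(p-zt*.148,(0,255,0)),(W,(255,0,0))):
        u=(proj(k,X)[0]-[x,y])*3;cv2.circle(c,tuple(int(v) for v in u),3,col,-1)
    cell.append(c)
cv2.imwrite("pics/final.png",np.hstack(cell))
```

```text
foot expected [0.66839456 0.31429568 0.18551991] from window 0.08252722969704504 tilt 1.585766806369636
```

View pics/final.png

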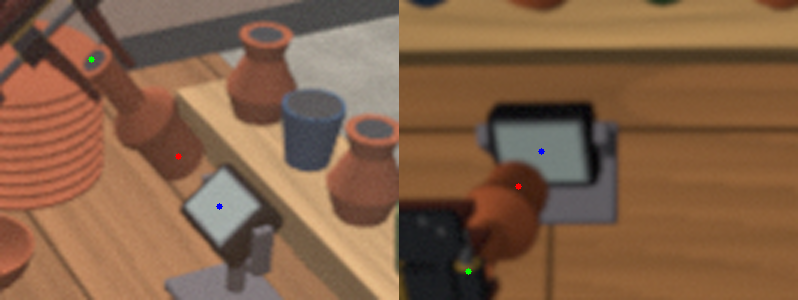

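Side view: the bottle is tipped, with its foot at about (180,157) and its mouth at (92,60). Both match the predicted points, and the foot faces the window centre (219,206) with a clear gap. The top view agrees. It has not swung in the grip, so I'm handing in.

```bash
python3 -c "
from workcell import r
print(r.hand_in())"
```

```text
the job is handed in; nothing more can be done
None
```

I drew the bottle straight up out of the middle well and tipped it; it was handed in still held with its foot facing the scanner window, by my estimate about 8 cm away, centred, and within about 2° of square. No verdict came back.

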